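# Slide the fixture plate out to the length gauge and hold it

## Task

The aluminium fixture plate lying on the low support stand has to be marked at length: slide it outward along the stand, square to it and centred on it, until its outer end is in line with the pointer tip of the length gauge, and finish while holding it there. At that length it is past its balance point and would tip off, so keep hold of it to the end: it stays level, at rest and lying on the stand. Slide it, do not lift it off or let it tip, and do not push against the gauge or disturb the things lying about.

Things in the scene. Friction and masses are not known exactly. Their poses are not given: they have to be found in the camera images.
- stand: Fixed steel stand: grey foot 150 x 90 x 8 mm, bright top beam 150 x 44 x 12 mm with its upper face 60 mm above the bench, between them only a web with ribs 40 mm wide (free beside the beam down to the foot). Origin: centre of its underside. x: outward along the beam (the way to slide), y: across, z up. The beam's outer edge is at x = +75 mm.
- stand_edge (a point): Middle of the beam's outer upper edge, over which the plate overhangs (stand x = +75 mm, z = 60 mm).
- plate: Loose aluminium plate 280 x 60 x 10 mm, five small dark holes along its middle, 0.3 to 0.65 kg, lying on the stand, a little askew, both ends sticking out. 8 mm wider than the beam each side: can be gripped across its 60 mm width from above anywhere. Origin: centre of its underside, below its balance point. x: along it toward the outer (gauge) end, y: across, z up.
- plate_end (a point): Middle of the plate's outer end, upper edge (plate x = +140 mm, z = +10 mm).
- plate_tail (a point): Middle of the plate's other end, upper edge (plate x = -140 mm, z = +10 mm).
- gauge: Fixed length gauge beyond the stand's outer end, on the far side of the plate's path: dark foot 56 x 60 x 14 mm, steel post 98 mm high, small steel blade pointing at the plate's path. Origin: centre of its underside, below the post. Axes parallel to the stand's: x outward, y toward the robot's side, the way the blade points.
- gauge_tip (a point): Tip of the gauge's blade (4 mm wide, origin mid-width), 74 mm above the bench and 44 mm beside the stand's centre line. Line through it square to the stand: where the plate's outer end must come. It lies 155 to 185 mm beyond the stand's outer edge.
- cup: Bystander: white cup, 61 mm wide, 67 mm high; origin at the centre of its underside.
- hex: Bystander: black hex key, 22 x 76 x 6 mm; origin at the centre of its underside.
- tape: Bystander: roll of tape lying flat, 68 mm wide, 18 mm high; origin at the centre of its underside.
- driver: Bystander: screwdriver with a yellow handle, 194 mm long, 24 mm thick; origin at the centre of its underside.
Not all that is in view belongs to the job. Of the things shaped like the stand, the steel one is meant.

How it is judged:
On the way:
1. the plate has been slid out past its balance point, level and in the robot's hold (x of plate_end in the frame of stand above 0.217 m and angle between plate's own z axis and vertical below 0.06 rad and contact force between the fingers and plate above 1 N), for 0.2 s.
At the end, for the whole second after the job is handed in: Outer end within 6 mm of the line through the gauge tip; plate centred on the stand within 12 mm, parallel within 0.06 rad, level within 0.035 rad, at rest, its underside 56 to 64 mm up and bearing on the beam with over 0.3 N; fingers hold or press it with over 1 N (x of plate_end in the frame of gauge_tip between -0.006 and 0.006 m and y of plate_end in the frame of stand between -0.012 and 0.012 m and y of plate in the frame of stand between -0.012 and 0.012 m and angle between the x axis of plate and the x axis of stand, either way round below 0.06 rad and angle between plate's own z axis and vertical below 0.035 rad and z of plate in the frame of stand between 0.056 and 0.064 m and contact force between plate and stand above 0.3 N and contact force between the fingers and plate above 1 N and linear speed of plate below 0.01 m/s and angular speed of plate below 0.05 rad/s); the arm keeps its last pose, push and grip.
It fails at once if the plate tips by more than 0.12 rad (angle between plate's own z axis and vertical above 0.12 rad).
It fails at once if the plate is lifted more than 10 mm off the stand (z of plate in the frame of stand above 0.07 m).
It fails at once if the gauge is pushed with more than 4 N (contact force between any of plate, the arm, the fingers and gauge above 4 N).
It fails at once if a bystander (cup, hex key, tape roll or screwdriver) is moved more than 15 mm (distance of any of cup, hex, tape, driver from where it was at the start of the episode above 0.015 m).
It also fails if it takes over 34 s, if anything falls off the work surface, if the arm or the gripper's body presses on something with over 40 N, if the wrist force passes 120 N, or if a joint passes its speed limit or range.

## Robot

A 7-joint arm with a two-finger parallel gripper is mounted at the origin on a cart in front of the work surface, level with it; the furniture and walls round the work are solid. World frame = base frame: x ahead of the robot, y to its left, z up, the work surface at z = 0. Lengths are in m, angles in rad, forces in N, time in s.
With the tool pointing down it reaches from about 0.425 to 0.925 m from the base axis. Payload 6.8 kg.
Tool frame: the origin (TCP) lies midway between the tips of the shut fingers; the grasp point (between the pads) lies 19 mm behind it; x points along the fingers, y is the direction in which the jaws open and shut, and the axes are right-handed (so a half turn about x gives the same grasp; the last joint's range is limited). The gripper opens to 85 mm and grips with 20 to 120 N. Pads are 22 mm wide; open, the fingers measure 114 mm over their backs; the gripper's body (76 mm by 85 mm) begins 54 mm behind the grasp point. The pads swing forward as they close: fully open they stand 13 mm farther back than shut.
Start: joints at [-1.45, 0.477, 0.022, 1.555, -0.011, 1.109, -0.083], TCP at [0.153, 0.657, 0.231] pointing down, gripper open.
Joint ranges: [-2.96, 2.96], [-0.34, 2.1], [-1.41, 1.46], [0.24, 2.44], [-1.37, 4.51], [0.17, 1.92], [-2.96, 2.96]. Speed limits (rad/s): [2.39, 2.39, 3.14, 3.14, 3.14, 3.14, 3.14].

## Interface

Orientations are given as a rotation vector (axis times angle).
In Python, from bench import r, viewer, nets gives the robot as it stands.
- The arm moves only by the shell command python3 -m pendant 'ROWS' [FORCE]. ROWS is JSON, one flat list of numbers, 5 for each row, row after row: the finger opening in mm, from 0 to 85.4, then the shift along the tool's x, y, z in mm, then the turn about the tool's x in rad. A call has 1 to 20 rows; each row shifts and turns the commanded pose from where the row before left it, along the tool's axes as they then stand; what a row does not reach is not made up. A row lasts 1/8 s, in which the tool goes at most 62.5 mm and 10.7 degrees, less where a joint would pass 70% of its speed; a pose out of reach is approached as far as the arm can. A call with a gripper value outside its range is refused whole. The fingers move at their own pace and stop on an object; FORCE is the grip in N (left out, the last holds). Time passes only in rows, so rows that do not move let the fingers close. It gives the time, the measured TCP pose, the force and the opening at its end, in the units of the state.
- r.get_obs(): the state, without advancing time (a new reading comes with each control period).
- viewer.grab_frame(name): name is "scene" or "side" or "wrist"; returns (picture, depth): 480x640x3 uint8, red, green, blue; 480x640 float32, m along the optical axis (not along the pixel's ray), 0 where there is no reading.
- viewer.calibration(name): a dict with "mtx" (3x3 intrinsics, pixels), "world_to_cam" (4x4, takes a point from world to camera coordinates). Camera axes: x right, y up, looking along -z (the intrinsics and any distortion apply to the point x, -y, -z); pixel columns grow to the right and rows downward; lengths in m; the calibration is good to about 2 mm. A picture is of the moment at which its call begins: read the wrist's pose just before it. calibration takes no time and is no camera call; for the wrist camera it gives the pose at the moment of the call.
- r.hand_in(): hands the job in, once; it reports no verdict.
Trained networks look in the newest picture that a camera, given by its name, has taken for a name from the list of things; names that differ only in an ending like _2 or _b are one class to them, and where a whole thing is asked for, a point or a joint stands for the part that bears it (a point fixed in the world has none). Each returns a list of dicts, best first, with "score" (0 to 1); they miss things now and then, are a little off and sometimes report something else, mostly with a low value. They report only what shows in the picture. A call takes as long as a camera call. They do not tell look-alikes from the thing itself.
- nets.look_for(name, camera): "location" ([x, y, z] in m, in world coordinates, good to about 4 mm: the middle of the surface that is visible of it).
- nets.silhouettes(name, camera): "mask" (480x640 bool, what is visible of it).
The state is a dict: "clock": time; "joints": joint angles; "qvel": joint speeds; "tau": joint torques, N m; "tcp_pos": TCP position; "orientation": TCP orientation; "contact_force": force on the tool from outside, world axes, zero at the start; "moment": the same for the moment, N m; "grip_width": finger opening in m.
Only numpy, scipy, OpenCV 4.12 (cv2) and the standard library are available. Lean on these libraries where they do the work, as an engineer would, in place of code of your own. Each camera call takes 0.05 s, during which the arm holds its last target. There are 200 camera calls.

## Working session

There is one attempt and no reset: what is moved stays moved. The work goes in short steps, Python scripts to look and compute and a shell command to move; the robot and the scene stay as the last step left them, time stands still between calls to the robot, and variables do not carry over. Pictures are saved under pics/ and viewed, about 8 in all and at most 12, crops included, and the job is handed in when it is done.

```bash
mkdir -p pics; ls
python3 - <<'E'
from bench import r,viewer,nets
import cv2,numpy as np
o=r.get_obs();print(o)
for c in ("scene","side"):
    p,d=viewer.grab_frame(c);cv2.imwrite(f"pics/{c}0.png",p[:,:,::-1]);np.save(f"pics/{c}0d.npy",d)
    for n in ("stand","plate","stand_edge","plate_end","plate_tail","gauge","gauge_tip","cup","hex","tape","driver"):
        print(c,n,[(np.round(x["location"],4).tolist(),round(x["score"],2)) for x in nets.look_for(n,c)][:3])
E
```

```text
pics
{'clock': 0.0, 'joints': array([-1.4501333 ,  0.47777061,  0.0223119 ,  1.55643633, -0.01153996,
        1.10926951, -0.08310443]), 'qvel': array([-1.95949568e-04,  4.86092272e-06, -8.49160911e-04, -1.74287608e-04,
        1.34483589e-05, -1.46596784e-04, -2.13094724e-03]), 'tau': array([-3.05893730e-05, -5.96457803e+01,  1.60773687e+00, -2.81202382e+01,
        1.24477889e-02,  9.09321418e-03, -1.57942719e-05]), 'tcp_pos': array([0.152926  , 0.65685817, 0.2303513 ]), 'orientation': array([ 0.17820394,  1.56344561, -0.18096249]), 'contact_force': array([-0.91310394, -0.07147455, -0.08424998]), 'moment': array([ 0.03241517,  0.02371397, -0.03447221]), 'grip_width': 0.0855350755261221}
scene stand [([0.5226, -0.0641, 0.0094], 0.62), ([0.4285, -0.2613, 0.0074], 0.5)]
scene plate [([0.5423, -0.0625, 0.072], 0.62)]
scene stand_edge [([0.4284, -0.2622, 0.0064], 0.79), ([0.5273, -0.0695, 0.0073], 0.76)]
scene plate_end [([0.5409, -0.0673, 0.0713], 0.83), ([0.6022, 0.1765, 0.0114], 0.52)]
scene plate_tail [([0.5393, -0.0606, 0.0646], 0.72)]
scene gauge [([0.6006, 0.1804, 0.011], 0.55)]
scene gauge_tip []
scene cup []
scene hex []
scene tape [([0.3964, 0.0998, 0.0177], 0.85)]
scene driver [([0.3611, 0.4577, 0.0183], 0.75)]
side stand [([0.4274, -0.3492, 0.0501], 0.82), ([0.5339, -0.115, 0.0105], 0.76)]
side plate [([0.5497, -0.1101, 0.0706], 0.96)]
side stand_edge [([0.5319, -0.1154, 0.0073], 0.88), ([0.4283, -0.3456, 0.0461], 0.73)]
side plate_end [([0.5472, -0.1063, 0.0707], 0.58)]
side plate_tail [([0.5533, -0.107, 0.0742], 0.95)]
side gauge [([0.6227, 0.1689, 0.0169], 0.79)]
side gauge_tip [([0.6223, 0.1651, 0.0138], 0.85)]
side cup [([0.4136, -0.5094, 0.0457], 0.91)]
side hex [([0.6042, -0.4473, 0.0014], 0.47)]
side tape [([0.4007, 0.0781, 0.0189], 0.57), ([0.5304, -0.1157, 0.0054], 0.42)]
side driver [([0.4132, -0.5052, 0.0456], 0.69), ([0.3666, 0.4398, 0.0123], 0.48)]
```

View pics/scene0.png

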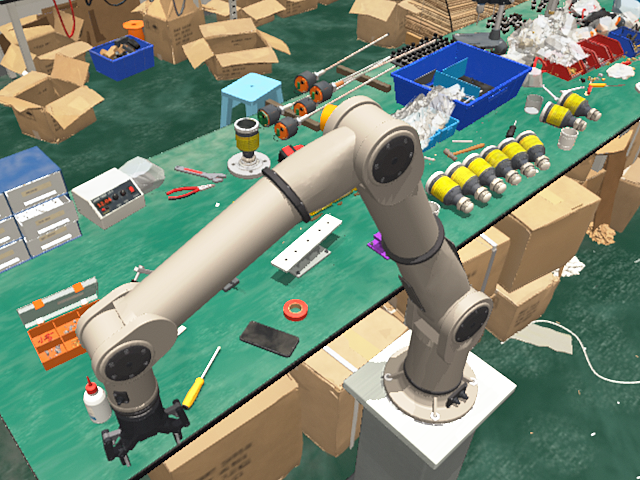

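View pics/side0.png

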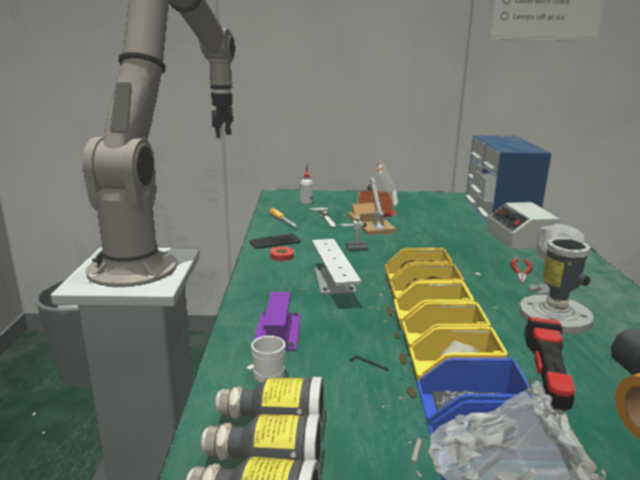

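The scene picture shows the white plate from (275,265) to (340,220) on the steel stand, with the arm in front of part of the area. The purple stand at (378,245) is the look-alike. In the side picture the plate runs from (325,240) to (345,290), with the gauge at (357,240), so outward is roughly +y. Next I measure with depth.

```bash
cat > h.py <<'E'
import numpy as np,cv2
from bench import r,viewer,nets
def cloud(c,d,cal):
    K=np.array(cal["mtx"]);T=np.linalg.inv(np.array(cal["world_to_cam"]))
    v,u=np.mgrid[:480,:640];x=(u-K[0,2])/K[0,0]*d;y=(v-K[1,2])/K[1,1]*d
    P=np.stack([x,-y,-d,np.ones_like(d)],-1)@T.T
    P=P[...,:3].copy();P[d<=0]=np.nan;return P
def rect(Q):
    (c,(w,h),a)=cv2.minAreaRect((Q[:,:2]*1000).astype(np.float32))
    if w<h:w,h=h,w;a+=90
    return np.round(c,1),round(w,1),round(h,1),round((a%180),2)
E
python3 - <<'E'
from h import *
for c in ("side","scene"):
    d=np.load(f"pics/{c}0d.npy");P=cloud(c,d,viewer.calibration(c));print(c,viewer.calibration(c).get("dist"),viewer.calibration(c).keys())
    x,y,z=P[...,0],P[...,1],P[...,2]
    roi=(x>.44)&(x<.72)&(y>-.3)&(y<.3)
    b=P[roi&(z<.012)&(z>-.02)];print("bench z",np.median(b[:,2]))
    m=roi&(z>.060)&(z<.08)&(y<.12)&(y>-.25);m=cv2.morphologyEx(m.astype(np.uint8),cv2.MORPH_OPEN,np.ones((3,3)))>0
    Q=P[m];print("plate",len(Q),np.median(Q[:,2]),rect(Q))
    g=P[roi&(z>.02)&(y>.08)&(z<.15)&(x>.52)];print("gauge",len(g))
    if len(g):print(np.round(g[np.argsort(g[:,0])][::max(1,len(g)//25)],3).tolist())
    f=P[roi&(z>.004)&(z<.012)&(y<.1)&(y>-.25)];print("foot",len(f),rect(f) if len(f)>3 else 0)
E
```

```text
side None dict_keys(['mtx', 'world_to_cam'])
bench z 1.0977010584944935e-05
plate 1140 0.06951051783090173 (array([544.7, -78. ]), 288.7, 61.3, 101.57)
gauge 216
[[0.566, 0.169, 0.074], [0.581, 0.172, 0.076], [0.593, 0.175, 0.072], [0.605, 0.17, 0.074], [0.611, 0.174, 0.076], [0.613, 0.164, 0.067], [0.616, 0.177, 0.024], [0.616, 0.174, 0.082], [0.618, 0.169, 0.037], [0.619, 0.174, 0.025], [0.619, 0.18, 0.096], [0.621, 0.171, 0.049], [0.622, 0.172, 0.093], [0.622, 0.171, 0.077], [0.624, 0.176, 0.056], [0.625, 0.168, 0.094], [0.625, 0.174, 0.083], [0.626, 0.175, 0.06], [0.628, 0.165, 0.076], [0.631, 0.161, 0.068], [0.638, 0.172, 0.071], [0.643, 0.172, 0.08], [0.662, 0.289, 0.02], [0.708, 0.294, 0.07], [0.711, 0.247, 0.089], [0.714, 0.244, 0.087], [0.718, 0.25, 0.091]]
foot 538 (array([ 616.3, -114.9]), 256.8, 220.9, 95.03)
scene None dict_keys(['mtx', 'world_to_cam'])
bench z 0.0013888493398810375
plate 1368 0.07088777895504272 (array([548. , -76.1]), 290.8, 66.4, 101.96)
gauge 6
[[0.596, 0.202, 0.02], [0.596, 0.191, 0.021], [0.599, 0.153, 0.022], [0.605, 0.163, 0.02], [0.606, 0.158, 0.02], [0.607, 0.154, 0.021]]
foot 1057 (array([571.2, -75.1]), 351.3, 261.1, 90.53)
```

Run:
```python
from h import *
from scipy.spatial.transform import Rotation as Ro
o=r.get_obs();R=Ro.from_rotvec(o["orientation"]).as_matrix();print(R.round(3))
T=np.linalg.inv(viewer.calibration("wrist")["world_to_cam"]);print("cam in tool",(R.T@(T[:3,3]-o["tcp_pos"])).round(3),"axes\n",(R.T@T[:3,:3]).round(3),viewer.calibration("wrist")["mtx"])
print("to (0.55,-0.02,0.33):",(R.T@(np.array([.55,-.02,.33])-o["tcp_pos"])*1000).round(1))
```

```text
[[ 0.     0.227  0.974]
 [ 0.     0.974 -0.227]
 [-1.     0.     0.   ]]
cam in tool [-0.143  0.001 -0.066] axes
 [[-0.001  0.267 -0.964]
 [ 1.     0.    -0.001]
 [-0.    -0.964 -0.267]] [[358.86441165   0.         319.75402489]
 [  0.         358.86441165 242.54447913]
 [  0.           0.           1.        ]]
to (0.55,-0.02,0.33): [ -98.7 -569.7  540.2]
```

```bash
python3 -m pendant '[85,-14,-36,34,0, 85,-14,-36,34,0, 85,-14,-36,34,0, 85,-14,-36,34,0, 85,-14,-36,34,0, 85,-14,-36,34,0, 85,-14,-36,34,0, 85,0,-36,34,0, 85,0,-36,34,0, 85,0,-36,34,0, 85,0,-36,34,0, 85,0,-36,34,0, 85,0,-36,34,0, 85,0,-36,34,0, 85,0,-36,34,0, 85,0,-30,30,0]'; python3 -m pendant '[85,0,0,0,0.17, 85,0,0,0,0.17, 85,0,0,0,0.17, 85,0,0,0,0.17, 85,0,0,0,0.17, 85,0,0,0,0.17, 85,0,0,0,0.12, 85,0,0,0,0,85,0,0,0,0]'
python3 - <<'E'
from h import *
print(r.get_obs()["joints"])
for c in("wrist","side","scene"):
    cal=viewer.calibration(c);p,d=viewer.grab_frame(c);cv2.imwrite(f"pics/{c}1.png",p[:,:,::-1]);np.save(f"pics/{c}1.npy",cloud(c,d,cal))
    for n in ("stand","plate_end","plate_tail","gauge_tip","cup","hex","stand_edge"):
        print(c,n,[(np.round(x["location"],4).tolist(),round(x["score"],2)) for x in nets.look_for(n,c)][:3])
    P=np.load(f"pics/{c}1.npy");x,y,z=P[...,0],P[...,1],P[...,2]
    roi=(x>.44)&(x<.72)&(y>-.28)&(y<.25)
    print("bench",np.nanmedian(z[roi&(abs(z)<.02)]))
    m=roi&(z>.060)&(z<.08)&(y<.12);m=cv2.morphologyEx(m.astype(np.uint8),cv2.MORPH_OPEN,np.ones((3,3)))>0
    Q=P[m];print("plate",len(Q),np.median(Q[:,2]),rect(Q))
E
```

```text
clock: 3.2
tcp_pos: [0.5504, -0.022, 0.3296]
orientation: [0.18, 1.563, -0.18]
contact_force: [0.0, 0.0, -0.7]
grip_width: 0.0853
clock: 4.32
tcp_pos: [0.5497, -0.0201, 0.3293]
orientation: [1.057, 1.299, -1.057]
contact_force: [0.2, -0.3, 0.0]
grip_width: 0.0849
[-0.70028028  0.21923426  0.75033794  1.76829442 -0.15896913  1.21581471
  0.29810251]
wrist stand [([0.5796, -0.0558, 0.0073], 0.96), ([0.4523, -0.3032, 0.0112], 0.92), ([0.617, 0.1689, 0.0139], 0.35)]
wrist plate_end [([0.5396, -0.0583, 0.0704], 0.88)]
wrist plate_tail [([0.5445, -0.0585, 0.0721], 0.86), ([0.5777, -0.052, 0.0063], 0.24)]
wrist gauge_tip [([0.6189, 0.1724, 0.0163], 0.58)]
wrist cup []
wrist hex [([0.5781, -0.055, 0.0048], 0.44)]
wrist stand_edge [([0.4457, -0.3034, 0.0063], 0.74), ([0.5761, -0.0507, 0.0073], 0.67)]
bench 0.0003562479754258274
plate 11845 0.07012425634264802 (array([605.2, -79. ]), 291.0, 229.3, 89.93)
side stand [([0.4258, -0.3473, 0.0481], 0.97), ([0.5326, -0.1168, 0.0131], 0.75)]
side plate_end [([0.5473, -0.1084, 0.0692], 0.84), ([0.6235, 0.1667, 0.0173], 0.35)]
side plate_tail [([0.5519, -0.1067, 0.0755], 0.88)]
side gauge_tip [([0.6211, 0.168, 0.0143], 0.65)]
side cup [([0.4137, -0.5067, 0.0453], 0.85)]
side hex []
side stand_edge [([0.5322, -0.1133, 0.014], 0.79), ([0.428, -0.3463, 0.0475], 0.79)]
bench 9.798456693166369e-05
plate 1154 0.06946023531648415 (array([544.7, -78.3]), 289.4, 61.4, 101.48)
scene stand [([0.4067, -0.3129, 0.0275], 0.94), ([0.5233, -0.0672, 0.008], 0.56)]
scene plate_end [([0.5409, -0.0664, 0.0691], 0.82)]
scene plate_tail [([0.5409, -0.0639, 0.0696], 0.72)]
scene gauge_tip [([0.6163, 0.1768, 0.0124], 0.95)]
scene cup []
scene hex [([0.359, 0.4561, 0.0203], 0.45), ([0.3971, 0.1014, 0.0161], 0.43)]
scene stand_edge [([0.525, -0.0693, 0.007], 0.71), ([0.4049, -0.3136, 0.0249], 0.63)]
bench 0.0016965642365496247
plate 1350 0.07103044569306083 (array([547.1, -75.1]), 285.6, 69.9, 101.03)
```

View pics/wrist1.png

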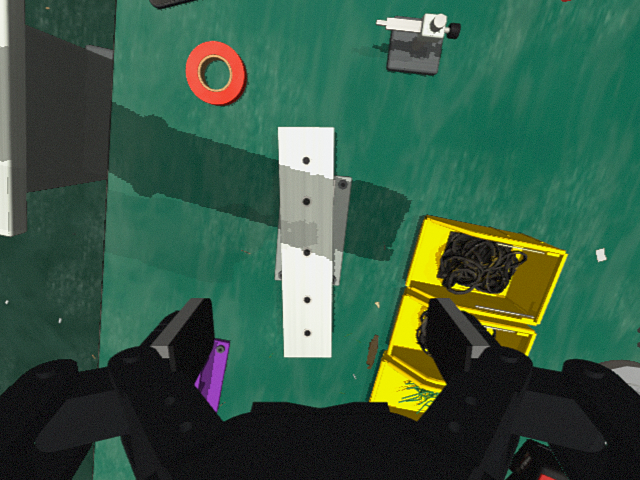

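The wrist picture shows the plate from (278,127) to (334,357). The stand's grey foot peeks out at (345,178)–(335,285) and (277,280). The gauge blade's tip is at about (378,22), with the yellow bins on the right. Now I fit the foot, plate and blade.

Run:
```python
from h import *
P=np.load("pics/wrist1.npy");x,y,z=P[...,0],P[...,1],P[...,2]
def big(m,seed=None):
    m=cv2.morphologyEx(m.astype(np.uint8),cv2.MORPH_OPEN,np.ones((3,3)));n,l,s,c=cv2.connectedComponentsWithStats(m)
    k=[i for i in range(1,n)if s[i,4]>30]; return [(l==i) for i in sorted(k,key=lambda i:-s[i,4])],s
v,u=np.mgrid[:480,:640]
M,_=big((z>.063)&(z<.078)&(v<365)&(u>260)&(u<350)&(v>110));print("plate",rect(P[M[0]]),np.median(z[M[0]]))
F,_=big((z>.004)&(z<.013)&(u>265)&(u<365)&(v>165)&(v<300))
Q=[]
for f in F[:4]:
    q=P[f];print("foot comp",len(q),np.median(q[:,2]),q[:,:2].min(0).round(4),q[:,:2].max(0).round(4),rect(q),u[f].min(),u[f].max(),v[f].min(),v[f].max())
Q=np.concatenate([P[f] for f in F[:2]]);print("foot",rect(Q))
g,_=big((z>.060)&(z<.11)&(v<90)&(u>360)&(u<480))
for f in g[:3]:q=P[f];print("gauge",len(q),q.min(0).round(4),q.max(0).round(4))
f=g[0]
for c in range(374,425,3):
    q=P[f&(u==c)]
    if len(q):print(c,v[f&(u==c)].min(),v[f&(u==c)].max(),q.mean(0).round(4),end=";")
d,_=big((z>.008)&(z<.02)&(v<90)&(u>370)&(u<470));print("gfoot",rect(P[d[0]]))
p=cv2.imread("pics/wrist1.png")
cv2.imwrite("pics/crop1.png",np.hstack([cv2.resize(p[165:295,262:362],None,fx=4,fy=4,interpolation=2)[:400],cv2.resize(p[5:85,365:465],None,fx=4,fy=5,interpolation=2)]))
```

```text
plate (array([547. , -75.8]), 279.4, 60.1, 101.53) 0.07012687141029078
foot comp 1275 0.008156142184724657 [ 0.5623 -0.1334] [0.6011 0.0149] (array([587.9, -58.7]), 150.6, 22.2, 101.26) 332 350 175 285
foot comp 236 0.00796260765081827 [ 0.5056 -0.1423] [ 0.5202 -0.0703] (array([ 512.1, -106.1]), 72.0, 8.9, 99.9) 275 281 229 279
foot (array([549.2, -63.4]), 149.5, 90.1, 96.05)
gauge 1377 [0.5679 0.1662 0.0657] [0.6501 0.1872 0.1007]
377 20 24 [0.5692 0.1709 0.0769];380 20 25 [0.5723 0.1713 0.0761];383 20 25 [0.5751 0.1717 0.0766];386 20 29 [0.5785 0.1709 0.076 ];389 21 29 [0.5814 0.171  0.0762];392 18 30 [0.5842 0.1725 0.0758];395 18 30 [0.587  0.1731 0.0759];398 19 30 [0.59   0.1731 0.0764];401 19 31 [0.593  0.1735 0.0758];404 19 31 [0.5958 0.1739 0.0764];407 20 31 [0.5988 0.1741 0.0765];410 20 32 [0.6018 0.1742 0.0765];413 20 32 [0.6047 0.1749 0.0764];416 21 32 [0.6077 0.1751 0.0763];419 21 40 [0.6117 0.1725 0.0757];422 19 41 [0.6136 0.172  0.0802];gfoot (array([624.6, 169.2]), 60.3, 40.5, 5.47)
```

View pics/crop1.png

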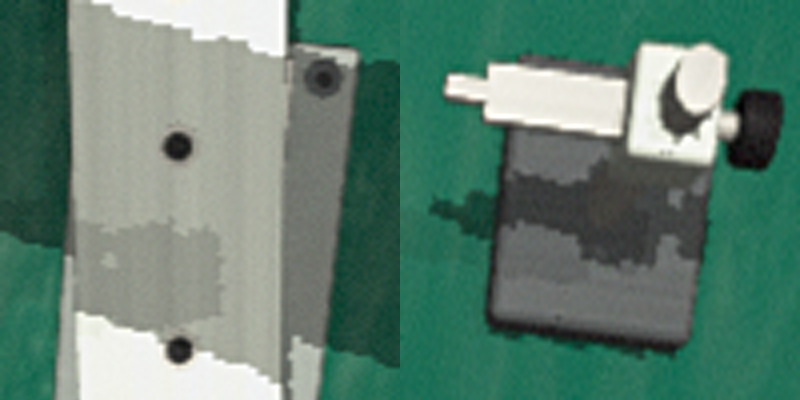

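```bash
python3 - <<'E'
from h import *
for f in("wrist1","scene1"):
    P=np.load(f"pics/{f}.npy").reshape(-1,3);P=P[(P[:,2]>.02)&(P[:,2]<.2)]
    a=np.radians(11.6);D=P[:,:2]-[.559,-.1346];y=D@[np.cos(a),np.sin(a)];z=D@[np.sin(a),-np.cos(a)]
    m=(abs(z)<.07)&(abs(y)<.15)&(abs(y)>.04);print(f,m.sum())
    if m.any():
        for s in(1,-1):
            k=m&(y*s>0)
            if k.any():print(s,"min|y|",abs(y[k]).min(),"maxz",P[k,2].max())
E
python3 -m pendant '[85,20,-7,50,0, 85,50,-7,50,0, 85,50,0,14,0, 85,50,0,0,0, 85,0,0,0,0]'
```

```text
wrist1 657
1 min|y| 0.11572156844241402 maxz 0.05067639975998689
scene1 137
1 min|y| 0.11571378662308494 maxz 0.053717693420314294
clock: 6.15
tcp_pos: [0.5559, -0.1282, 0.1623]
orientation: [1.057, 1.304, -1.064]
contact_force: [0.2, 0.1, 0.8]
grip_width: 0.085
```

```bash
python3 -m pendant '[85,40,0,0,0, 85,40,0,0,0, 85,20,0,0,0, 85,10,0,0,0, 85,0,0,0,0, 85,0,0,0,0]'
python3 - <<'E'
from h import *
o=r.get_obs();print(o["tcp_pos"],o["contact_force"])
p,d=viewer.grab_frame("wrist");cv2.imwrite("pics/w2.png",p[:,:,::-1])
E
```

```text
clock: 6.9
tcp_pos: [0.5595, -0.1289, 0.0566]
orientation: [1.06, 1.296, -1.058]
contact_force: [0.4, 0.7, 0.3]
grip_width: 0.085
[ 0.55948515 -0.12885003  0.05661346] [0.43641181 0.70016863 0.29881555]
```

View pics/w2.png

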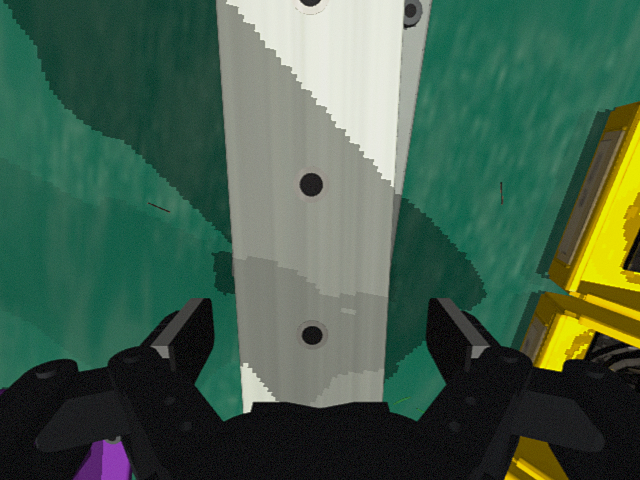

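The plate is centred between the open fingers (hole at (311,335), jaws at 213 and 428). Lowering and gripping.

```bash
python3 -m pendant '[85,8,0,0,0, 85,7,0,0,0, 85,0,0,0,0, 66,0,0,0,0, 66,0,0,0,0, 50,0,0,0,0, 50,0,0,0,0, 50,0,0,0,0, 50,0,0,0,0, 50,0,0,0,0]' 60
python3 - <<'E'
from h import *
from scipy.spatial.transform import Rotation as Ro
o=r.get_obs();print(o["tcp_pos"],o["contact_force"],o["moment"],o["grip_width"]);print(Ro.from_rotvec(o["orientation"]).as_matrix().round(4))
cal=viewer.calibration("side");p,d=viewer.grab_frame("side");P=cloud("s",d,cal)
x,y,z=P[...,0],P[...,1],P[...,2]
m=(x>.46)&(x<.62)&(y>-.25)&(y<.12)&(z>.06)&(z<.08);Q=P[m];print(rect(Q),np.median(Q[:,2]))
E
```

```text
clock: 8.2
tcp_pos: [0.5581, -0.1289, 0.0408]
orientation: [1.059, 1.299, -1.059]
contact_force: [-3.0, 0.2, 6.2]
grip_width: 0.0591
[ 0.55806414 -0.12886411  0.04084009] [-2.95583333  0.16805053  6.15373508] [-0.05086743  0.75373589  0.17741612] 0.05914800858119858
[[-6.000e-04  9.796e-01  2.008e-01]
 [ 2.000e-04  2.008e-01 -9.796e-01]
 [-1.000e+00 -5.000e-04 -4.000e-04]]
(array([549.6, -79.7]), 284.2, 85.9, 98.51) 0.06956219107763723
```

```bash
python3 -m pendant '[50,0,0,0,0.024, 50,0,0,0,0.024, 50,0,0,0,0.024, 50,0,0,0,0.024, 50,0,0,-5,0, 50,0,0,-8,0, 50,0,0,-8,0, 50,0,0,-8,0, 50,0,0,-8,0, 50,0,0,-8,0, 50,0,-1,-5,0, 50,0,0,0,0]'
cat > chk.py <<'E'
from h import *
from scipy.spatial.transform import Rotation as Ro
import sys
o=r.get_obs();R=Ro.from_rotvec(o["orientation"]).as_matrix();print(o["clock"],o["tcp_pos"].round(4),o["contact_force"].round(1),o["moment"].round(2),o["grip_width"].round(4),"R y",R[:,1].round(3),"x",R[:,0].round(4))
cal=viewer.calibration("wrist");p,d=viewer.grab_frame("wrist");P=cloud("w",d,cal);cv2.imwrite(f"pics/{sys.argv[1]}.png",p[:,:,::-1]);np.save(f"pics/{sys.argv[1]}.npy",P)
E
python3 chk.py w3
```

```text
clock: 9.75
tcp_pos: [0.5531, -0.0794, 0.0409]
orientation: [1.131, 1.256, -1.13]
contact_force: [1.9, -3.0, 4.9]
grip_width: 0.059Traceback (most recent call last):
  File "chk.py", line 4, in <module>
    o=r.get_obs();R=Ro.from_rotvec(o["orientation"]).as_matrix();print(o["clock"],o["tcp_pos"].round(4),o["contact_force"].round(1),o["moment"].round(2),o["grip_width"].round(4),"R y",R[:,1].round(3),"x",R[:,0].round(4))
                                                                                                                                                         ^^^^^^^^^^^^^^^^^^^^^
AttributeError: 'float' object has no attribute 'round'
```

```bash
sed -i 's/o\["grip_width"\].round(4)/round(o["grip_width"],4)/' chk.py
cat >> chk.py <<'E'
x,y,z=P[...,0],P[...,1],P[...,2]
S=np.array([[-.1054,.9944],[-.9944,-.1054]]);sf=lambda q:(q[...,:2]*1000-[549.2,-63.4])@S.T
s=sf(P)
m=(z>.063)&(z<.078)&(abs(s[...,1])<38)&(s[...,0]<250)&(s[...,0]>-20)
m=cv2.morphologyEx(m.astype(np.uint8),cv2.MORPH_OPEN,np.ones((3,3)))>0
q=s[m];print("plate n",len(q),"x max",np.percentile(q[:,0],[99,99.8,100]).round(1),"z",np.polyfit(q[:,0],z[m]*1000,1).round(4))
E_=[]
for a in range(10,240,10):
    k=q[(q[:,0]>=a)&(q[:,0]<a+10)]
    if len(k)>50:E_.append((a+5,k[:,1].min(),k[:,1].max()))
E_=np.array(E_);E_=E_[abs(E_[:,2]-E_[:,1]-60)<5]
if len(E_):
    c=np.polyfit(E_[:,0],E_[:,1:].mean(1),1);print("centre line: slope",c[0].round(4),"y at x=90",np.polyval(c,90).round(1),"y at end",np.polyval(c,E_[-1,0]).round(1),len(E_))
g=(z>.068)&(z<.082)&(s[...,1]<-39)&(s[...,1]>-52)&(s[...,0]>200)&(s[...,0]<270)
if g.any():k=s[g];print("tip: x",k[:,0].min().round(1),k[:,0].max().round(1),k[:,0].mean().round(1),"y max",k[:,1].max().round(1))
f=P[(z>.004)&(z<.013)&(abs(s[...,1])<50)&(abs(s[...,0])<80)]
if len(f)>100:print("foot pts",len(f),"x max",sf(f)[:,0].max().round(1),"y",sf(f)[:,1].min().round(1),sf(f)[:,1].max().round(1))
E
python3 chk.py w3
```

```text
9.75 [ 0.5531 -0.0794  0.0409] [ 1.9 -3.   4.9] [-0.65  0.02  0.16] 0.059 R y [0.994 0.106 0.002] x [ 1.8e-03 -7.0e-04 -1.0e+00]
plate n 68083 x max [89.7 90.4 91.1] z [-1.30000e-03  7.03265e+01]
centre line: slope 0.0151 y at x=90 -1.8 y at end -1.7 9
foot pts 447 x max 72.6 y 42.0 45.7
```

View pics/w3.png

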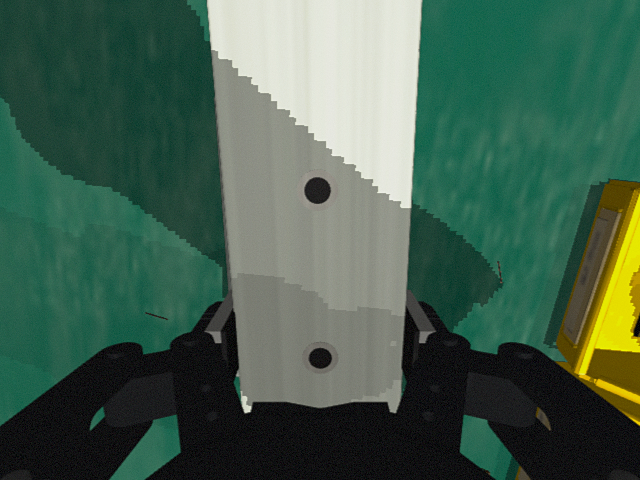

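```bash
python3 -m pendant '[50,0.5,-0.5,-5,0, 50,0.5,-0.5,-8,0, 50,0,-0.5,-8,0, 50,0,0,-8,0, 50,0,0,-8,0, 50,0,0,-8,0, 50,0,0,-5,0, 50,0,0,0,0, 50,0,0,0,0]'; python3 chk.py w4
cat > fx.py <<'E'
from h import *
import sys
S=np.array([[-.1054,.9944],[-.9944,-.1054]])
for c in("side","scene"):
    cal=viewer.calibration(c);p,d=viewer.grab_frame(c);P=cloud(c,d,cal);cv2.imwrite(f"pics/{c}{sys.argv[1]}.png",p[:,:,::-1])
    z=P[...,2];s=(P[...,:2]*1000-[549.2,-63.4])@S.T
    m=(z>.062)&(z<.078)&(abs(s[...,1])<38)&(s[...,0]<260)&(s[...,0]>70)
    m=cv2.morphologyEx(m.astype(np.uint8),cv2.MORPH_OPEN,np.ones((3,3)))>0
    q=s[m];print(c,len(q),"xmax",np.percentile(q[:,0],[98,99.5,100]).round(1),"y",np.percentile(q[:,1],[1,99]).round(1),"z",np.polyfit(q[:,0],z[m]*1000,1).round(4)) if len(q) else 0
    g=(z>.066)&(z<.084)&(s[...,1]<-38)&(s[...,1]>-58)&(s[...,0]>200)&(s[...,0]<270)
    if g.any():k=s[g];print("  blade n",len(k),"x",k[:,0].min().round(1),k[:,0].max().round(1),k[:,0].mean().round(1),"ymax",k[:,1].max().round(1))
E
python3 fx.py 4
```

```text
clock: 10.92
tcp_pos: [0.547, -0.0326, 0.0408]
orientation: [1.132, 1.251, -1.131]
contact_force: [0.4, -9.7, 13.5]
grip_width: 0.0587
10.925 [ 0.547  -0.0326  0.0408] [ 0.4 -9.7 13.5] [-1.89  0.25  0.18] 0.0587 R y [0.995 0.104 0.004] x [ 0.0039 -0.003  -1.    ]
plate n 76775 x max [136.7 137.5 138.1] z [-1.3000e-03  7.0368e+01]
centre line: slope 0.0128 y at x=90 -1.5 y at end -0.9 11
foot pts 162 x max 72.5 y 43.2 45.4
side 162 xmax [194.6 199.9 200.2] y [-27.5  31.9] z [-1.26000e-02  7.12253e+01]
scene 856 xmax [224.5 227.  229.4] y [-32.5  29.8] z [3.00000e-04 7.06735e+01]
  blade n 10 x 229.0 238.6 232.7 ymax -45.0
```

```bash
python3 -c "
import cv2,numpy as np
from h import *
K=viewer.calibration('scene');g=np.array(K['mtx'])
for w in [(.568,.1705,.074,1),(.525,.1675,.07,1)]:
    c=np.array(K['world_to_cam'])@w;print(g[0,0]*c[0]/-c[2]+g[0,2],g[1,1]*-c[1]/-c[2]+g[1,2])
a=cv2.imread('pics/scene4.png')[210:310,200:330];b=cv2.imread('pics/side4.png')[200:300,290:420]
cv2.imwrite('pics/c4.png',np.vstack([cv2.resize(i[:60] if 0 else i,None,fx=5.5,fy=3,interpolation=2) for i in(a,b)]))"
```

```text
237.24248514718897 273.6805750146153
247.52351375283254 282.3757475767787
```

View pics/c4.png

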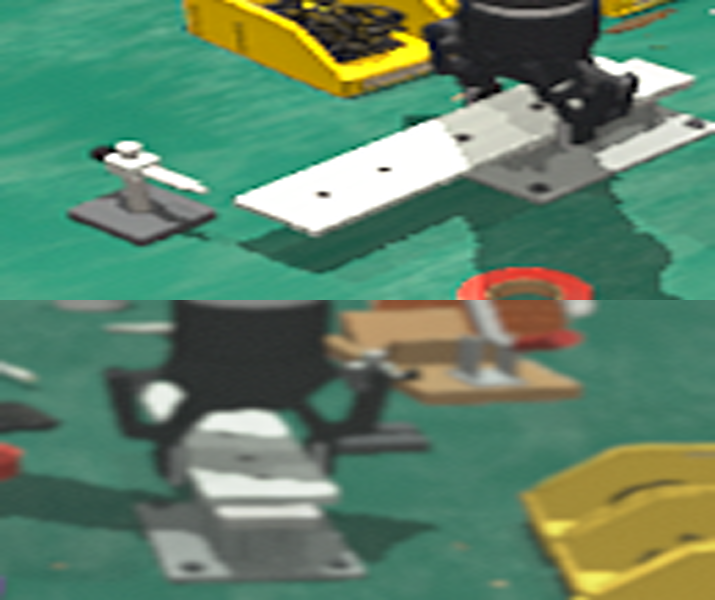

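Run:
```python
from h import *
S=np.array([[-.1054,.9944],[-.9944,-.1054]])
for n,png in(("wrist1","wrist1"),("w3","w3"),("w4","w4")):
    P=np.load(f"pics/{n}.npy");g=cv2.imread(f"pics/{png}.png",0);z=P[...,2];s=(P[...,:2]*1000-[549.2,-63.4])@S.T
    for l in range(1):
        m=((g<70)).astype(np.uint8);k,L,st,c=cv2.connectedComponentsWithStats(m)
        for i in range(1,k):
            w,h,a=st[i,2:]
            u,v=c[i];
            zz=z[max(0,int(v)-15):int(v)+15,max(0,int(u)-15):int(u)+15]
            if 12<a<1200 and .6<w/h<1.6 and a/(w*h)>.65 and 240<u<400 and abs(np.nanmedian(zz)-.07)<.004 and v<400:
                # position: ray to surrounding plane: fit local
                r_=25;V,U=np.mgrid[max(0,int(v)-r_):int(v)+r_,int(u)-r_:int(u)+r_];ok=abs(z[V,U]-.0702)<.002
                A=np.c_[U[ok],V[ok],np.ones(ok.sum())];X=np.linalg.lstsq(A,s[V,U][ok],rcond=None)[0]
                print(n,c[i].round(1),a,(np.array([u,v,1])@X).round(1))
# scene: subpixel end edge and tip
cal=viewer.calibration("scene");K=np.array(cal["mtx"]);T=np.linalg.inv(np.array(cal["world_to_cam"]))
def hit(u,v,h):
    d=T[:3,:3]@np.array([(u-K[0,2])/K[0,0],-(v-K[1,2])/K[1,1],-1]);t=(h-T[2,3])/d[2];p=T[:3,3]+t*d;return (S@(p[:2]*1000-[549.2,-63.4])).round(1)
print("tip",hit(237.3,272.7,.074),hit(237.3,272.7,.076),"corners",hit(242.7,277.7,.07),hit(256.7,288,.07))
im=cv2.imread("pics/scene4.png")[262:296,228:262]
cv2.imwrite("pics/c5.png",cv2.resize(im,None,fx=17,fy=17,interpolation=0))
```

```text
wrist1 [305.8 160.3] 26 [92.1 13.1]
wrist1 [306.1 201.2] 34 [47.4  8.8]
wrist1 [306.5 252.1] 27 [-12.2   3. ]
wrist1 [306.8 299.5] 20 [-72.1  -2.7]
wrist1 [307. 333.] 21 [-117.3   -7. ]
w3 [317.1 190.2] 530 [38.  -2.6]
w3 [319.9 357.8] 381 [-22.1  -3.6]
w4 [317.  190.4] 527 [85.1 -1.6]
w4 [319.9 358.1] 381 [25.  -2.4]
tip [227.8 -46.1] [229.1 -44.5] corners [228.6 -23.5] [230.1  34. ]
```

View pics/c5.png

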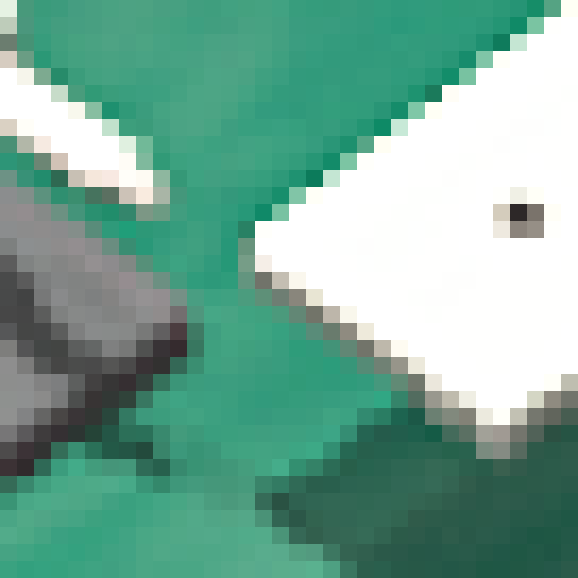

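Hole tracking shows no slip: the middle hole is at stand x = 85.1, so the end is at 225.1. The wrist picture put the tip at 230.6, and the scene zoom (tip (237,272.5), end corners (242,276.5) and (257,286)) agrees that the end is about 4–5 mm short. Advancing 5 mm.

```bash
python3 -m pendant '[50,0,0,-3,0, 50,0,0,-2,0, 50,0,0,0,0, 50,0,0,0,0, 50,0,0,0,0]'; python3 chk.py w5
python3 - <<'E'
from h import *
S=np.array([[-.1054,.9944],[-.9944,-.1054]])
cal=viewer.calibration("scene");K=np.array(cal["mtx"]);T=np.linalg.inv(np.array(cal["world_to_cam"]))
def hit(u,v,h):
    d=T[:3,:3]@np.array([(u-K[0,2])/K[0,0],-(v-K[1,2])/K[1,1],-1]);t=(h-T[2,3])/d[2];p=T[:3,3]+t*d;return (S@(p[:2]*1000-[549.2,-63.4])).round(1)
print("before: tip",hit(237.1,272.4,.075),"corners",hit(242.3,276.5,.07),hit(257,286,.07))
p,d=viewer.grab_frame("scene");cv2.imwrite("pics/c6.png",cv2.resize(p[262:296,228:262,::-1],None,fx=17,fy=17,interpolation=0))
E
```

```text
clock: 11.7
tcp_pos: [0.5466, -0.0283, 0.0408]
orientation: [1.132, 1.251, -1.132]
contact_force: [0.6, -10.9, 11.7]
grip_width: 0.0591
11.7 [ 0.5466 -0.0283  0.0408] [  0.6 -10.9  11.7] [-2.29  0.17  0.19] 0.0591 R y [0.995 0.103 0.004] x [ 0.0042 -0.0037 -1.    ]
plate n 76764 x max [141.1 141.8 142.5] z [-1.80000e-03  7.04004e+01]
centre line: slope 0.0123 y at x=90 -1.5 y at end -0.8 13
foot pts 153 x max 71.2 y 43.2 45.7
before: tip [228.  -46.6] corners [226.1 -27.8] [224.1  29.1]
```

View pics/c6.png

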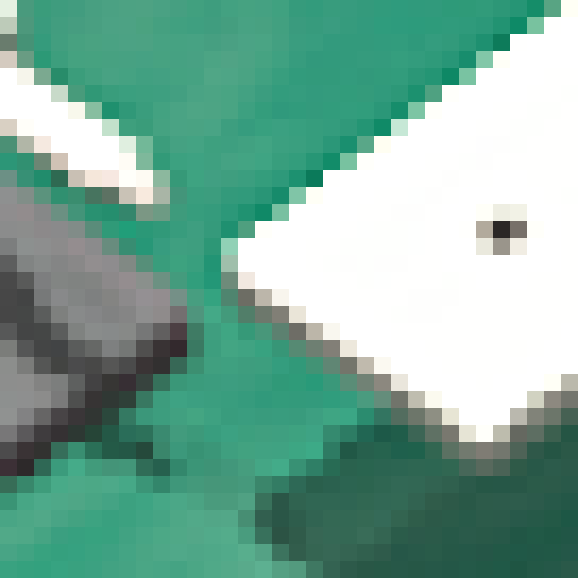

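```bash
python3 -m pendant '[50,0,0,0,0, 50,0,0,0,0, 50,0,0,0,0, 50,0,0,0,0]'; python3 chk.py w6 && python3 -c "
from bench import r
print(abs(r.get_obs()['qvel']).max());r.hand_in()"
```

```text
clock: 12.3
tcp_pos: [0.5465, -0.0283, 0.0408]
orientation: [1.132, 1.25, -1.132]
contact_force: [1.1, -12.2, 11.8]
grip_width: 0.0587
12.3 [ 0.5465 -0.0283  0.0408] [  1.1 -12.2  11.8] [-2.24  0.13  0.18] 0.0587 R y [0.995 0.103 0.004] x [ 0.0041 -0.0037 -1.    ]
plate n 76712 x max [141.1 141.8 142.4] z [-1.70000e-03  7.03943e+01]
centre line: slope 0.0125 y at x=90 -1.5 y at end -0.8 13
foot pts 152 x max 71.3 y 43.3 45.5
0.0018635986252109114
the job is handed in; nothing more can be done
```

I gripped the plate across its width with 60 N, squared it by about 5.5° and slid it about 102 mm outward along the stand. I handed it in at about 12.3 s, still holding it and pressing it onto the beam.

Last checks, in the stand's frame:

| Check | Measured | Limit |
|---|---|---|
| Outer end against the gauge tip | about 1 mm short by the wrist camera and arm position; 1–2 mm past by the scene camera | ±6 mm |
| Off the stand's centre line | about 1.5 mm | 12 mm |
| Out of parallel | about 0.012 rad | 0.06 rad |
| Out of level | about 0.002 rad | 0.035 rad |
| Upper face height (10 mm plate) | about 70 mm, so the underside is at about 60 mm | underside 56–64 mm |
| Upward force on the tool (plate pressed on the beam) | about 12 N | over 0.3 N |

- **Disagreement:** the two cameras differ by about 2.5 mm on where the end lies relative to the tip. That is about what one pixel is worth in the scene camera, and both readings are well inside the limit.
- **Slip and rest:** the holes in the wrist pictures showed no slip in the grip through most of the slide. The arm was at rest at hand-in, with the fastest joint at 0.002 rad/s.
- **Not measured:** I did not measure the cup, hex key, tape roll or screwdriver again at the end. The arm's path stayed well clear of the ones I located. I never had a sure fix on the hex key (one low-score report).

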